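# Release the latched mode key on the proof press's control box

### The job

The control box of the proof press has a row of four identical latching keys, and one of them is still latched down. Find it (a light tap of the fingertips on each key will tell), then push that one key to the bottom and let go so that it springs back up level with the others. Do not push down any of the other three, and leave the printing things around the box where they lie: nothing is to be picked up.

Things in the scene. Friction and masses are not known exactly. Their poses are not given: they have to be found in the camera images.
- console: Grey control box fixed to the table, 120 mm (its x) by 260 mm (its y, along the key row) by 60 mm high. Origin: centre of its underside; z up. The four keys stand on its flat top at x = 0, y = -75, -25, 25, 75 mm, 18 mm apart, names in any order; round each is a steel frame 44 by 42 mm, 3 mm high. One key is latched, in any of the places.
- key_a_top (a point): Centre of the top face of one key: off-white cap 34 mm (box x) by 32 mm (box y), moves straight down 8 mm. Up, the top is 77 mm above the table; gives at 3 N, 5.4 N at 4 mm, 8 N at the bottom, springs back; counts as pushed down past 5 mm. If latched, it rests at 73 mm, does not give below 5.5 N; pushed to the bottom at 69 mm (8 to 12 N; catch frees in the last 1.5 mm) and let go it rises to 77 mm.
- key_b_top (a point): Centre of the top face of one key: off-white cap 34 mm (box x) by 32 mm (box y), moves straight down 8 mm. Up, the top is 77 mm above the table; gives at 3 N, 5.4 N at 4 mm, 8 N at the bottom, springs back; counts as pushed down past 5 mm. If latched, it rests at 73 mm, does not give below 5.5 N; pushed to the bottom at 69 mm (8 to 12 N; catch frees in the last 1.5 mm) and let go it rises to 77 mm.
- key_c_top (a point): Centre of the top face of one key: off-white cap 34 mm (box x) by 32 mm (box y), moves straight down 8 mm. Up, the top is 77 mm above the table; gives at 3 N, 5.4 N at 4 mm, 8 N at the bottom, springs back; counts as pushed down past 5 mm. If latched, it rests at 73 mm, does not give below 5.5 N; pushed to the bottom at 69 mm (8 to 12 N; catch frees in the last 1.5 mm) and let go it rises to 77 mm.
- key_d_top (a point): Centre of the top face of one key: off-white cap 34 mm (box x) by 32 mm (box y), moves straight down 8 mm. Up, the top is 77 mm above the table; gives at 3 N, 5.4 N at 4 mm, 8 N at the bottom, springs back; counts as pushed down past 5 mm. If latched, it rests at 73 mm, does not give below 5.5 N; pushed to the bottom at 69 mm (8 to 12 N; catch frees in the last 1.5 mm) and let go it rises to 77 mm.
- ink_tin: Loose upright steel tin with a paper band, 72 mm across, 55 mm high; origin at the centre of its underside. Stands off the +y end of the box; leave it.
- brayer: Loose ink roller: black rubber roll 38 mm across and 100 mm long along its own y, with a wire fork and a wooden handle reaching 140 mm to its own -x, at most 38 mm high; origin on the table under the roll's middle. Lies beyond the box; leave it.
- type_block: Loose dark wood block, 23 mm by 60 mm by 24 mm high; origin at the centre of its underside. Lies between the robot and the box; leave it.
- stick: Loose flat steel tray (composing stick), 50 mm by 180 mm (its y), 27 mm high at most; origin at the centre of its underside. Lies off the -y end of the box; leave it.
Mind the look-alikes: they are no part of the job. What is meant by the type_block is not white, and is the larger of those in its own colour.

How it is judged:
At the end, for the whole second after the job is handed in: All four keys stand up: the centre of each key's top is more than 75.5 mm above the table (fully up is 77 mm, the latched key started at 73 mm); the four loose things are at rest (height (world z) of each of key_a_top, key_b_top, key_c_top, key_d_top above 0.0755 m and linear speed of each of ink_tin, brayer, type_block, stick below 0.02 m/s); the robot touches nothing.
It fails at once if a key that was up is pushed down by more than 5 mm ((height (world z) of key_a_top below 0.072 m and distance of key_a_top from where it was at the start of the episode above 0.005 m) or (height (world z) of key_b_top below 0.072 m and distance of key_b_top from where it was at the start of the episode above 0.005 m) or (height (world z) of key_c_top below 0.072 m and distance of key_c_top from where it was at the start of the episode above 0.005 m) or (height (world z) of key_d_top below 0.072 m and distance of key_d_top from where it was at the start of the episode above 0.005 m)).
It fails at once if a loose thing beside the box is shifted by more than 20 mm or lifted by more than 10 mm (distance of any of ink_tin, brayer, type_block, stick from where it was at the start of the episode above 0.02 m or height (world z) of any of ink_tin, brayer, type_block, stick above 0.01 m).
It also fails if it takes over 48 s, if anything falls off the work surface, if the arm or the gripper's body presses on something with over 40 N, if the wrist force passes 120 N, or if a joint passes its speed limit or range.

### The arm

A 6-joint arm with a two-finger parallel gripper is mounted at the origin on the work surface. World frame = base frame: x ahead of the robot, y to its left, z up, the work surface at z = 0. Lengths are in m, angles in rad, forces in N, time in s.
With the tool pointing down it reaches from about 0.35 to 0.85 m from the base axis. Payload 8.1 kg.
Tool frame: the origin (TCP) lies midway between the tips of the shut fingers; the grasp point (between the pads) lies 19 mm behind it (ctrl.grip_point_offset is the distance from the TCP to the grasp point, in m); z points along the fingers, y is the line along which they close (so a half turn about z gives the same grasp; the last joint's range is limited). The gripper opens to 85 mm and grips with 20 to 120 N. Pads are 22 mm wide; open, the fingers measure 114 mm over their backs; the gripper's body (76 mm by 85 mm) begins 54 mm behind the grasp point. The pads swing forward as they close: fully open they stand 13 mm farther back than shut.
Start: joints at [1.091, 0.13, 1.488, -0, 1.523, -0.085], TCP at [0.231, 0.554, 0.231] pointing down, gripper open.
Joint ranges: [-2.96, 2.96], [-0.89, 2.26], [0.02, 2.5], [-1.34, 4.48], [0, 2.73], [-2.66, 2.66]. Speed limits (rad/s): [2.39, 2.39, 2.79, 3.14, 3.14, 3.14].

### API

Orientations are given as a rotation vector (axis times angle).
In Python, from rig import ctrl gives the robot as it stands.
- The arm moves only by the shell command python3 -m handwheel 'ROWS' [OPENING] [FORCE]. ROWS is JSON, a list of rows, each a list of 2 entries, a list of its own where there are three numbers: the shift along the tool's x, y, z in units of 25 mm (1.0 is 25 mm), then the turn, a rotation vector about the tool's x, y, z in units of 6 degrees (1.0 is 6 degrees). A call has exactly 10 rows; each row shifts and turns the commanded pose from where the row before left it, along the tool's axes as they then stand; what a row does not reach is not made up. A row lasts 1/12 s, in which the tool goes at most 41.7 mm and 7.16 degrees, less where a joint would pass 70% of its speed; a pose out of reach is approached as far as the arm can. A call is refused whole if a number of a shift passes 1 or a number of a turn 1, either way. A call with a gripper value outside its range is refused whole. OPENING is the opening, from 0 (shut) to 1 (fully open), set as the call begins (- or left out, the last holds). The fingers move at their own pace and stop on an object; FORCE is the grip in N (left out, the last holds). Time passes only in rows, so rows that do not move let the fingers close, or fill a call up. It gives the time, the measured TCP pose, the force, the opening and the grip force at its end, in the units of the state.
- ctrl.get_state(): the state, without advancing time (a new reading comes with each control period).
- ctrl.read_camera(name): name is "scene" or "side" or "wrist"; returns a dict with "frame" (480x640x3 uint8, red, green, blue), "fx", "fy", "cx", "cy" (pixels), "R" (3x3) and "t" (3): a world point X has camera coordinates R X + t; the wrist camera has in their place "mount" (4x4, takes a point from camera to tool coordinates, whose origin is the TCP and whose axes are the flange's). Camera axes: x right, y down, z forward; pixel columns grow to the right and rows downward; lengths in m; the calibration is good to about 2 mm. The wrist camera is an equidistant fisheye: a pixel r from the principal point sees the ray r / f radians off the axis. A picture is of the moment at which its call begins: read the wrist's pose just before it. There is no depth.
- ctrl.close_job(): hands the job in; it is judged then, once.
The state is a dict: "time_s": time; "joint_pos": joint angles; "dq": joint speeds; "joint_efforts": joint torques, N m; "eef_pos": TCP position; "tool_rot": TCP orientation; "force": force on the tool from outside, world axes, zero at the start; "ft_torque": the same for the moment, N m; "grip_width": opening from 0.0 (shut) to 1.0 (fully open); "grip_force": force on a finger pad.
Only numpy, scipy, OpenCV 4.12 (cv2) and the standard library are available. Lean on these libraries where they do the work, as an engineer would, in place of code of your own. Each camera call takes 0.05 s, during which the arm holds its last target. There are 200 camera calls.

## Working session

There is one attempt and no reset: what is moved stays moved. The work goes in short steps, Python scripts to look and compute and a shell command to move; the robot and the scene stay as the last step left them, time stands still between calls to the robot, and variables do not carry over. Pictures are saved under pics/ and viewed, at most 10 in all, crops included, and the job is handed in when it is done.

```bash
mkdir -p pics; python3 - <<'E'
from rig import ctrl
import cv2,numpy as np
s=ctrl.get_state();print(s['time_s'],s['eef_pos'],s['tool_rot'],s['force'],s['grip_width'])
for n in('scene','side'):
    c=ctrl.read_camera(n);cv2.imwrite(f'pics/{n}0.png',c['frame'][:,:,::-1])
    R=np.array(c['R']);print(n,c['fx'],c['cx'],c['cy'],-R.T@c['t'],R.round(3).tolist())
E
```

```text
0.0 [0.23051428 0.55337101 0.23024752] [-6.16100826e-01 -3.08007102e+00  2.73709103e-03] [-0.75491212 -1.23999659 -0.34372549] 1.0011677483785077
scene 580.6560767157952 321.30544689892736 234.7866815326078 [ 1.11039184 -0.57770486  1.08560415] [[0.719, 0.694, -0.009], [0.532, -0.559, -0.636], [-0.446, 0.453, -0.772]]
side 582.1262471211055 319.07588385437185 240.28008438969977 [ 0.05364324 -0.80786819  0.67343201] [[0.867, -0.498, 0.002], [-0.255, -0.449, -0.857], [0.427, 0.742, -0.516]]
```

View pics/scene0.png

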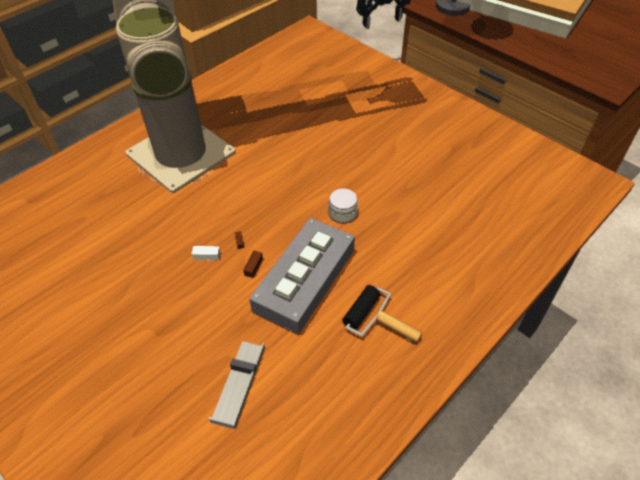

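View pics/side0.png

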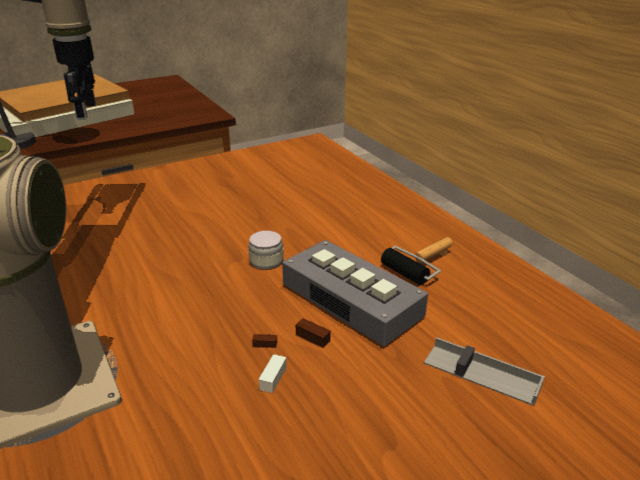

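Scene view: the four off-white caps are at (320,240), (310,256), (298,271) and (287,288) on the grey box. In the side view they are at (323,257), (343,268), (362,279) and (384,290).

Possible look-alikes, scene pixels: the white block at (206,253), which is off the box, and the small dark block at (239,240), next to the real type_block at (253,264). I choose the four caps on the grey box and check them in a close crop.

```bash
cat >h.py <<'E'
import cv2,numpy as np
from rig import ctrl
def ray(c,u,v):
    R=np.array(c['R']);o=-R.T@np.array(c['t']);d=R.T@np.array([(u-c['cx'])/c['fx'],(v-c['cy'])/c['fy'],1]);return o,d/np.linalg.norm(d)
def plane(c,u,v,z):
    o,d=ray(c,u,v);return o+d*(z-o[2])/d[2]
def tri(rs):
    A=sum(np.eye(3)-np.outer(d,d) for o,d in rs);b=sum((np.eye(3)-np.outer(d,d))@o for o,d in rs);return np.linalg.solve(A,b)
E
python3 - <<'E'
from h import *
K={'scene':[(320,240),(310,256),(298,271),(287,288)],'side':[(323,257),(343,268),(362,279),(384,290)]}
cs={};P={};crops=[]
for n in K:
    c=ctrl.read_camera(n);cs[n]=c;f=c['frame'];g=f.min(2)
    x0,y0=np.array(K[n]).min(0)-40;x1,y1=np.array(K[n]).max(0)+40
    crops.append(cv2.resize(f[y0:y0+130,x0:x0+130],(400,400),interpolation=cv2.INTER_CUBIC)[:,:,::-1]);print(n,'crop origin',x0,y0,'scale',400/130)
    ref=np.median([g[v,u] for u,v in K[n]]);print('bright',ref)
    m=(g>0.85*ref).astype('u1');nl,lab,st,ce=cv2.connectedComponentsWithStats(m,connectivity=4)
    P[n]=[]
    for u,v in K[n]:
        l=lab[v,u];print(n,(u,v),st[l],ce[l].round(2));P[n].append(ce[l])
cv2.imwrite('pics/crop.png',np.hstack(crops))
T=[tri([ray(cs[n],*P[n][i]) for n in K]) for i in range(4)]
for i in range(4):
    print(T[i].round(4),[plane(cs[n],*P[n][i],.076).round(4)[:2].tolist() for n in K])
E
```

```text
scene crop origin 247 200 scale 3.076923076923077
bright 229.0
scene (320, 240) [312 232  17  14 145] [320.32 238.46]
scene (310, 256) [301 246  18  14 156] [309.22 252.8 ]
scene (298, 271) [289 262  18  15 167] [297.52 268.97]
scene (287, 288) [277 279  18  15 176] [285.53 285.9 ]
side crop origin 283 217 scale 3.076923076923077
bright 193.0
side (323, 257) [313 250  21  11 138] [323.23 254.96]
side (343, 268) [332 258  22  12 151] [342.32 263.43]
side (362, 279) [352 268  23  14 163] [362.55 274.37]
side (384, 290) [372 279  24  14 180] [383.86 285.76]
[0.531  0.0066 0.0724] [[0.5325, 0.0053], [0.5281, 0.0004]]
[ 0.544  -0.0418  0.0765] [[0.5431, -0.0407], [0.5442, -0.0426]]
[ 0.5568 -0.0905  0.0765] [[0.5558, -0.0892], [0.5571, -0.0914]]
[ 0.5698 -0.1387  0.0765] [[0.5689, -0.1374], [0.5701, -0.1395]]
```

View pics/crop.png

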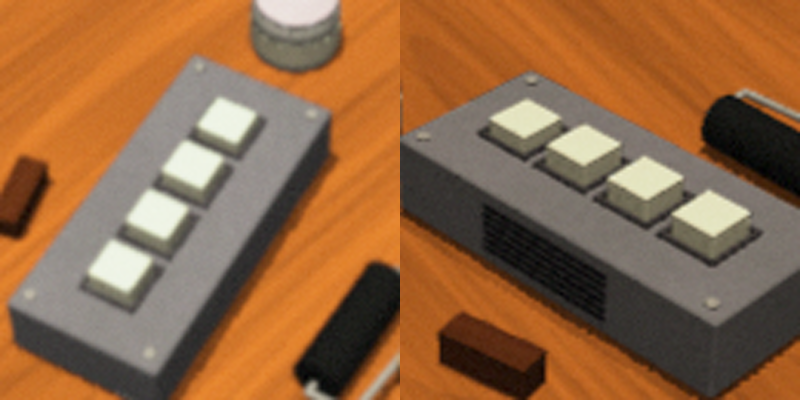

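The crop shows four caps on the grey box. In both views the far, +y-end cap sits lower, and triangulation puts it at z = 72.4 mm against 76.5 mm for the other three. I take it as the latched key and will confirm by tap. First I shut the fingers and go above it.

```bash
python3 -m handwheel '[[[-0.97,-0.78,0],[0,0,0]],[[-0.97,-0.78,0],[0,0,0]],[[-0.97,-0.78,0],[0,0,0]],[[-0.97,-0.78,0],[0,0,0]],[[-0.97,-0.78,0],[0,0,0]],[[-0.97,-0.78,0],[0,0,0]],[[-0.97,-0.78,0],[0,0,0]],[[-0.97,-0.78,0],[0,0,0]],[[-0.97,-0.78,0],[0,0,0]],[[-0.97,-0.78,0],[0,0,0]]]' 0
python3 -m handwheel '[[[-0.97,-0.78,0],[0,0,0]],[[-0.97,-0.78,0],[0,0,0]],[[-0.97,-0.78,0],[0,0,0]],[[-0.97,-0.78,0],[0,0,0]],[[-0.97,-0.78,0],[0,0,0]],[[-0.97,-0.78,0],[0,0,0]],[[-0.97,-0.78,0],[0,0,0]],[[-0.97,-0.78,0],[0,0,0]],[[-0.97,-0.78,0],[0,0,0]],[[-0.97,-0.78,0],[0,0,0]]]'
python3 -m handwheel '[[[0,0,0],[0,0,-0.7]],[[0,0,0],[0,0,-0.7]],[[0,0,0],[0,0,-0.7]],[[0,0,0],[0,0,-0.7]],[[0,0,0],[0,0,-0.7]],[[0,0,0],[0,0,-0.7]],[[0,0,0],[0,0,-0.7]],[[0,0,0],[0,0,-0.7]],[[0,0,0],[0,0,-0.7]],[[0,0,0],[0,0,0]]]'
cat >>h.py <<'E'
def rel(p):
    from scipy.spatial.transform import Rotation as Ro
    s=ctrl.get_state();R=Ro.from_rotvec(s['tool_rot']).as_matrix()
    print('t',s['time_s'],'tcp',np.round(s['eef_pos'],4),'F',np.round(s['force'],2),'y axis deg',np.degrees(np.arctan2(R[1,1],R[0,1])).round(1),'tool z',R[:,2].round(3),'units to go',(R.T@(np.array(p)-s['eef_pos'])/.025).round(3),'grip',s['grip_width'])
E
python3 -c "from h import *; rel([.531,.0066,.077])"
```

```text
time_s: 1.03
eef_pos: [0.3799, 0.2792, 0.2312]
tool_rot: [0.616, 3.081, -0.0]
force: [-0.1, -1.0, -0.9]
grip_width: -0.0
grip_force: 0.0
time_s: 1.87
eef_pos: [0.5288, 0.0058, 0.2311]
tool_rot: [-0.616, -3.08, -0.0]
force: [-0.1, 1.2, -0.2]
grip_width: -0.004
grip_force: 0.0
time_s: 2.7
eef_pos: [0.5283, 0.0073, 0.2311]
tool_rot: [0.42, -3.113, -0.0]
force: [-0.3, -0.2, 0.4]
grip_width: 0.003
grip_force: 0.0
t 2.7 tcp [0.5283 0.0073 0.2311] F [-0.33 -0.17  0.39] y axis deg 105.4 tool z [-0.  0. -1.] units to go [-0.099 -0.058  6.163] grip 0.0032642514626700083
```

```bash
python3 -m handwheel '[[[-0.1,-0.06,0.7],[0,0,0]],[[0,0,0.7],[0,0,0]],[[0,0,0.7],[0,0,0]],[[0,0,0.7],[0,0,0]],[[0,0,0.7],[0,0,0]],[[0,0,0.7],[0,0,0]],[[0,0,0.7],[0,0,0]],[[0,0,0.7],[0,0,0]],[[0,0,0.4],[0,0,0]],[[0,0,0],[0,0,0]]]'
python3 -c "
from h import *; rel([.531,.0066,.073])
c=ctrl.read_camera('side');cv2.imwrite('pics/s1.png',cv2.resize(c['frame'][200:330,260:430],(680,520),interpolation=cv2.INTER_CUBIC)[:,:,::-1])"
```

```text
time_s: 3.53
eef_pos: [0.5291, 0.0067, 0.0784]
tool_rot: [0.412, -3.11, -0.002]
force: [-0.8, 0.6, 0.0]
grip_width: 0.0
grip_force: 0.0
t 3.5333 tcp [0.5291 0.0067 0.0784] F [-0.76  0.6   0.02] y axis deg 105.1 tool z [-0.005  0.    -1.   ] units to go [-0.073 -0.022  0.217] grip 0.00026715402421603176
```

View pics/s1.png

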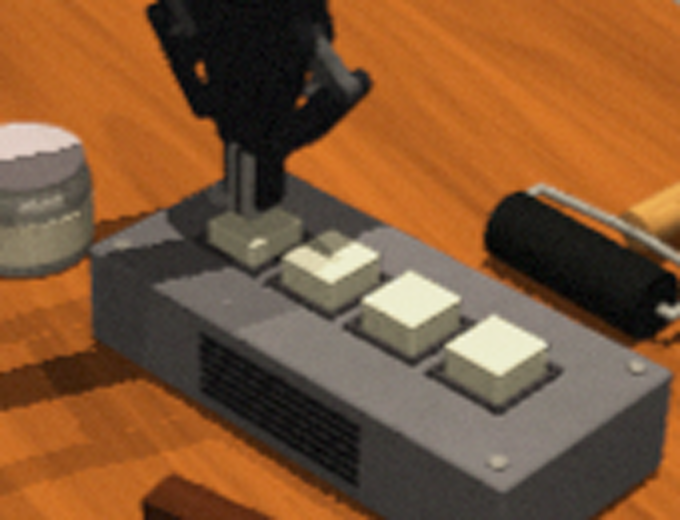

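The shut fingertips hang just above the end key (crop about (262,205)), clear of the next one. Now I tap down to about 75 mm: an up key would resist with more than 3 N there, a latched one would give no contact.

```bash
python3 -m handwheel '[[[-0.02,-0.02,0.03],[0,0,0]],[[-0.02,0,0.03],[0,0,0]],[[-0.02,0,0.03],[0,0,0]],[[0,0,0.03],[0,0,0]],[[0,0,0],[0,0,0]],[[0,0,0],[0,0,0]],[[0,0,0],[0,0,0]],[[0,0,0],[0,0,0]],[[0,0,0],[0,0,0]],[[0,0,0],[0,0,0]]]'
```

```text
time_s: 4.42
eef_pos: [0.5328, 0.0064, 0.0783]
tool_rot: [-0.415, 3.114, -0.0]
force: [0.2, 0.2, 0.9]
grip_width: -0.005
grip_force: 0.0
```

```bash
python3 -m handwheel '[[[0,0,0.03],[0,0,0]],[[0,0,0.03],[0,0,0]],[[0,0,0.03],[0,0,0]],[[0,0,0.03],[0,0,0]],[[0,0,0.01],[0,0,0]],[[0,0,0],[0,0,0]],[[0,0,0],[0,0,0]],[[0,0,0],[0,0,0]],[[0,0,0],[0,0,0]],[[0,0,0],[0,0,0]]]'; python3 -c "from h import *; rel([.531,.0066,.073])"
```

```text
time_s: 5.25
eef_pos: [0.5329, 0.0064, 0.0751]
tool_rot: [-0.415, 3.114, -0.0]
force: [0.5, -0.5, -0.1]
grip_width: -0.003
grip_force: 0.0
t 5.25 tcp [0.5329 0.0064 0.0751] F [ 0.46 -0.55 -0.11] y axis deg 105.2 tool z [ 0.  0. -1.] units to go [0.071 0.026 0.084] grip -0.0032284484602797528
```

There is no contact at 75.1 mm, so this key is the latched one. I push on in steps, watching the force.

```bash
python3 -m handwheel '[[[0.05,0,0.04],[0,0,0]],[[0,0,0.04],[0,0,0]],[[0,0,0.04],[0,0,0]],[[0,0,0.04],[0,0,0]],[[0,0,0.04],[0,0,0]],[[0,0,0],[0,0,0]],[[0,0,0],[0,0,0]],[[0,0,0],[0,0,0]],[[0,0,0],[0,0,0]],[[0,0,0],[0,0,0]]]'; python3 -c "from h import *; rel([.531,.0066,.069])"
```

```text
time_s: 6.08
eef_pos: [0.5316, 0.0061, 0.0706]
tool_rot: [0.415, -3.114, 0.0]
force: [-3.9, 0.4, 6.2]
grip_width: 0.0
grip_force: 3.4
t 6.0833 tcp [0.5316 0.0061 0.0706] F [-3.85  0.45  6.2 ] y axis deg 105.2 tool z [-0. -0. -1.] units to go [0.017 0.027 0.064] grip 0.0004346401054334752
```

```bash
python3 -m handwheel '[[[0,0,0.03],[0,0,0]],[[0,0,0.03],[0,0,0]],[[0,0,0.02],[0,0,0]],[[0,0,0.02],[0,0,0]],[[0,0,0],[0,0,0]],[[0,0,0],[0,0,0]],[[0,0,0],[0,0,0]],[[0,0,0],[0,0,0]],[[0,0,0],[0,0,0]],[[0,0,0],[0,0,0]]]'
```

```text
time_s: 6.92
eef_pos: [0.5317, 0.006, 0.069]
tool_rot: [0.415, -3.114, 0.0]
force: [-8.0, -0.0, 14.4]
grip_width: 0.004
grip_force: 7.5
```

It is on the bottom: z = 69.0 mm at 14 N. Release and lift clear.

```bash
python3 -m handwheel '[[[0,0,-0.1],[0,0,0]],[[0,0,-0.2],[0,0,0]],[[0,0,-0.5],[0,0,0]],[[0,0,-1],[0,0,0]],[[0,0,-1],[0,0,0]],[[0,0,-1],[0,0,0]],[[0,0,-1],[0,0,0]],[[0,0,-1],[0,0,0]],[[0,0,-0.5],[0,0,0]],[[0,0,0],[0,0,0]]]'
python3 -m handwheel '[[[1,0,0],[0,0,0]],[[1,0,0],[0,0,0]],[[1,0,0],[0,0,0]],[[1,0,0],[0,0,0]],[[1,0,0],[0,0,0]],[[0,0,0],[0,0,0]],[[0,0,0],[0,0,0]],[[0,0,0],[0,0,0]],[[0,0,0],[0,0,0]],[[0,0,0],[0,0,0]]]'
python3 - <<'E'
from h import *
K={'scene':[(320,240),(310,256),(298,271),(287,288)],'side':[(323,257),(343,266),(362,277),(384,288)]}
cs={n:ctrl.read_camera(n) for n in K}
cv2.imwrite('pics/e.png',np.hstack([cv2.resize(cs[n]['frame'][200:330,a:a+130],(400,400),interpolation=cv2.INTER_CUBIC)[:,:,::-1] for n,a in(('scene',247),('side',283))]))
for i in range(4):
    r=[]
    for n in K:
        g=cs[n]['frame'].min(2);u,v=K[n][i];v-=2
        t=.85*g[v-1:v+2,u-1:u+2].mean()
        _,lab,st,ce=cv2.connectedComponentsWithStats((g>t).astype('u1'),connectivity=4);r.append(ray(cs[n],*ce[lab[v,u]]));print(t.round(),st[lab[v,u]])
    print(tri(r).round(4))
rel([0,0,0])
E
```

```text
time_s: 7.75
eef_pos: [0.5336, 0.006, 0.2293]
tool_rot: [-0.414, 3.108, -0.002]
force: [1.0, -0.6, 0.2]
grip_width: -0.002
grip_force: 0.0
time_s: 8.58
eef_pos: [0.4114, -0.0264, 0.2247]
tool_rot: [0.416, -3.113, -0.001]
force: [0.2, 0.2, -0.7]
grip_width: 0.0
grip_force: 0.0
198.0 [312 231  18  14 149]
176.0 [313 248  22  12 144]
[0.5311 0.0065 0.0764]
197.0 [301 246  18  15 159]
174.0 [332 258  22  12 154]
[ 0.5442 -0.0418  0.0763]
197.0 [289 262  18  15 170]
175.0 [351 268  24  14 166]
[ 0.5569 -0.0904  0.0764]
197.0 [276 278  19  16 178]
175.0 [372 279  24  14 184]
[ 0.5696 -0.1386  0.0764]
t 8.6833 tcp [ 0.4113 -0.0264  0.2248] F [-0.16  0.78 -0.7 ] y axis deg 105.2 tool z [-0.001  0.    -1.   ] units to go [15.595  5.333  9.002] grip 0.0018079576192505044
```

View pics/e.png

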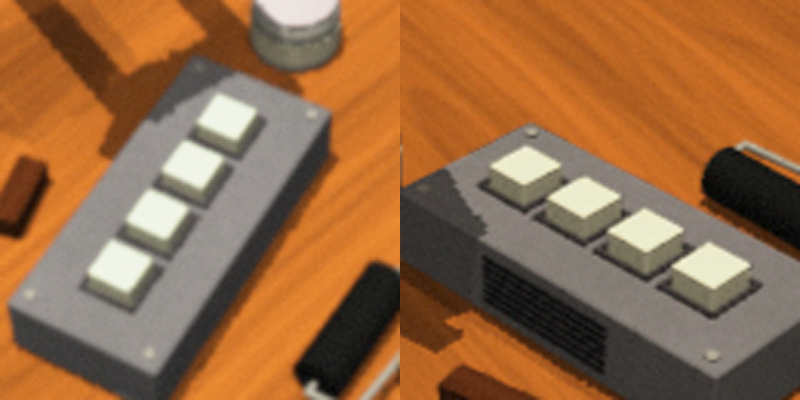

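The picture shows all four caps level, with the end key at crop (228,120) and (525,175). Triangulated heights are 76.3–76.4 mm for all four, the loose things in view are where they were, and the arm is clear.

```bash
python3 -c "from rig import ctrl; print(ctrl.close_job())"
```

```text
the job is handed in; nothing more can be done
None
```

I pushed the latched key, the one at the +y end of the box, to the bottom and released it; all four keys now measure level at about 76.4 mm, nothing else was touched, and the job is handed in (its verdict was not shown).

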